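Clip the idler pulley onto its sprung tensioner shaft

TASK

Take the smaller of the two steel push-on clips from the tray and press it sideways, open end first and from the front of the belt tensioner (the side away from the spring), into the shaft groove just above the pulley until it snaps fully home; then let go so that it lies flat on the pulley and the carriage is back at the front of its slide. The carriage is sprung and gives way as you push: push only as hard as the clip needs, so that the carriage is not driven to the end of its travel. Leave the larger clip where it lies.

Things in the scene. Friction and masses are not known exactly. Their poses are not given: they have to be found in the camera images.
- clip: Smaller steel clip, 42 g: a flat C, 5 mm thick, 28 mm wide, with an upright tab at its closed back. Origin: underside, at the bore's centre, where the shaft's axis lies when seated. x points out of the open end, z up; lies flat in the tray. Bore's back at x = -7 mm; jaws reach x = +9, y = +-14 mm.
- clip_tab (a point): On the smaller clip: centre of its upright finger tab, 28 mm behind the clip's origin (x = -28 mm) and 17 mm above its underside. The tab is 14 mm wide in the clip's y, 10 mm thick in x and reaches from the underside to 34 mm. Grip it from above across the 14 mm width; a finger between tab and shaft would be in the way. Axes as the clip's.
- clip_mouth (a point): On the smaller clip: middle of its mouth, 6 mm ahead of the origin, between two sprung jaws with round nubs (radius 3 mm, centres at y = +-8 mm, about 4 N/mm each). The nubs meet the groove's floor 12 mm short of home, resist most about 9 mm short (5 to 9 N in all), and from about 5 mm short pull the clip home by themselves.
- big_clip: Larger clip, 1.45 times as big in plan (41 mm wide, tab 20 mm wide, 34 mm high), rigid, too large for the groove; lies in the tray about 100 mm from the smaller one. Origin: underside, bore's centre; x out of its open end. Not to be used.
- tray: Shallow grey tray fixed to the table, 160 x 210 mm, 3 mm walls 14 mm high, floor 3 mm above the table. Origin: centre of the underside. Holds both clips and two loose brass spacers (11 mm thick, up to 20 mm high, near its +x side).
- tensioner: Belt tensioner fixed to the table: frame 150 x 90 mm, side rails 24 mm high, a sprung carriage between them, a 36 mm high end post behind the spring. Origin at table height under the shaft at rest. Its x is the slide direction, from the open front to the spring and post (frame spans x = -45 to +105 mm).
- groove (a point): On the moving carriage: shaft's axis at the pulley's flat top face (52 mm above the table), the groove's lower side. The clip's origin comes here when seated. x as the tensioner's, z up. Pulley 44 mm across; above its face the groove's floor is 14 mm across and 8 mm high, then the shaft's end, 20 mm across, 6 mm high.
- carriage (a joint): Travel in m of the carriage with pulley and shaft along the tensioner's +x: 0 at rest at the front, end of travel 0.020; spring 0.55 N per mm, hardly any preload. Pressing the clip in slowly, in small steps with pauses, takes 0.008 to 0.014; one quick push can need more than 0.019 where friction is high. Then it springs forward. Keep it below 0.0185.
Mind the look-alikes: they are no part of the job. What is shaped like the tensioner but red is not meant. What is shaped like the clip but blue is not meant.

How it is judged:
By the outcome, as a careful person would: the job done as asked, in the order asked, and still so for the second after the job is handed in, with the robot touching nothing.
It also fails if it takes over 45 s, if anything falls off the work surface, if the arm or the gripper's body presses on something with over 40 N, if the wrist force passes 120 N, or if a joint passes its speed limit or range.

ROBOT

A 6-joint arm with a two-finger parallel gripper is mounted at the origin on the work surface. World frame = base frame: x ahead of the robot, y to its left, z up, the work surface at z = 0. Lengths are in m, angles in rad, forces in N, time in s.
With the tool pointing down it reaches from about 0.375 to 0.9 m from the base axis. Payload 3.1 kg.
Tool frame: the origin (TCP) lies midway between the tips of the shut fingers; the grasp point (between the pads) lies 19 mm behind it; z points along the fingers, y is the direction in which the jaws open and shut (so a half turn about z gives the same grasp; the last joint's range is limited). The gripper opens to 85 mm and grips with 20 to 120 N. Pads are 22 mm wide; open, the fingers measure 114 mm over their backs; the gripper's body (76 mm by 85 mm) begins 54 mm behind the grasp point. The pads swing forward as they close: fully open they stand 13 mm farther back than shut.
Start: joints at [1.083, 0.527, 1.433, -0, 1.181, -0.178], TCP at [0.191, 0.595, 0.231] pointing down, gripper open.
Joint ranges: [-3.08, 3.08], [-0.75, 2.2], [0.22, 2.44], [-1.43, 4.57], [0, 2.65], [-2.85, 2.85]. Speed limits (rad/s): [2.79, 2.79, 3.14, 3.14, 3.14, 3.14].

INTERFACE

Orientations are given as a unit quaternion [x, y, z, w].
In Python, from station import manip gives the robot as it stands. The module is installed in compiled form; this text tells all that it offers.
- The arm moves only by the tool drive_tool, never from a script. Its argument "deltas" is one flat list of numbers, 4 for each row, row after row: the shift along the tool's x, y, z in cm, then the turn about the tool's z in degrees. A call has 1 to 12 rows; each row is the pose to reach, as a shift and turn from the pose measured when the call began, along the tool's axes at that moment; what a row does not reach only later rows make up. A row lasts 1/10 s, in which the tool goes at most 50 mm and 8.59 degrees, less where a joint would pass 70% of its speed; a pose out of reach is approached as far as the arm can. A call with a gripper value outside its range is refused whole. "hand" is the finger opening in cm, from 0 to 8.54, set as the call begins (left out, the last holds). The fingers move at their own pace and stop on an object; "squeeze" is the grip in N (left out, the last holds). Time passes only in rows, so rows that repeat a pose let the fingers close. It gives the time, the measured TCP pose, the force and the opening at its end, in the units of the state.
- manip.sense(): the state, without advancing time (a new reading comes with each control period).
- manip.snapshot(name): name is "side" or "top" or "wrist"; returns a dict with "frame" (400x640x3 uint8, red, green, blue), "depth" (400x640 float32, m along the optical axis (not along the pixel's ray), 0 where there is no reading), "fx", "fy", "cx", "cy" (pixels), "R" (3x3) and "t" (3): a world point X has camera coordinates R X + t. Camera axes: x right, y down, z forward; pixel columns grow to the right and rows downward; lengths in m; the calibration is good to about 2 mm. A picture is of the moment at which its call begins.
- manip.sign_off(): hands the job in, once; it reports no verdict.
The state is a dict: "t": time; "q": joint angles; "qd": joint speeds; "tau": joint torques, N m; "tcp_pos": TCP position; "tool_rot": TCP orientation; "force": force on the tool from outside, world axes, zero at the start; "ft_torque": the same for the moment, N m; "finger_gap": opening from 0.0 (shut) to 1.0 (fully open).
Only numpy, scipy, OpenCV 4.12 (cv2) and the standard library are available. Lean on these libraries where they do the work, as an engineer would, in place of code of your own. Each camera call takes 0.05 s, during which the arm holds its last target.

## Working session

There is one attempt and no reset: what is moved stays moved. The work goes in short steps, Python scripts to look and compute and a tool call to move; the robot and the scene stay as the last step left them, time stands still between calls to the robot, and variables do not carry over. Pictures are saved under pics/ and viewed, and the job is handed in when it is done.

Besides the shell and the picture viewer there is one more tool, called after "Request:" as name(argument=value, ...), one argument or row to a line, values as JSON. drive_tool: Moves the arm, as the interface text tells. Its arguments: {"type":"object","properties":{"deltas":{"type":"array"},"hand":{"type":"number"},"squeeze":{"type":"number"}},"required":["deltas"]}

```bash
mkdir -p pics; cat > h.py <<'E'
import numpy as np, cv2
from station import manip
def snap(n,tag):
    s=manip.snapshot(n); np.savez(f'{tag}.npz',**{k:np.array(v) for k,v in s.items()})
    cv2.imwrite(f'pics/{tag}.png',s['frame'][:,:,::-1]); return s
def load(tag): return dict(np.load(f'{tag}.npz'))
def ray(s,u,v,z):
    d=s['R'].T@np.array([(u-s['cx'])/s['fx'],(v-s['cy'])/s['fy'],1]); c=-s['R'].T@s['t']
    return c+d*(z-c[2])/d[2]
def cloud(s):
    v,u=np.mgrid[:400,:640]; D=s['depth']
    P=np.stack([(u-s['cx'])/s['fx']*D,(v-s['cy'])/s['fy']*D,D],-1)
    return (P-s['t'])@s['R']
E
python3 - <<'E'
from h import *
for n in ['top','side','wrist']: 
    s=snap(n,n+'0'); print(n,s['R'].round(3).tolist(),s['t'],s['fx'])
st=manip.sense(); print(st)
E
```

```text
top [[0.077, -0.997, -0.001], [-0.968, -0.075, -0.238], [0.237, 0.019, -0.971]] [0.00942901 0.46862907 0.75688821] 388.1785810815528
side [[-0.92, -0.392, 0.009], [-0.279, 0.639, -0.717], [0.275, -0.662, -0.697]] [0.41838692 0.16095287 0.61482033] 427.0820130202538
wrist [[0.305, 0.952, -0.002], [0.917, -0.293, 0.271], [0.257, -0.084, -0.963]] [-0.62373721 -0.03537337  0.37999088] 280.6900962917012
{'t': 0.15, 'q': array([ 1.08254465e+00,  5.28281546e-01,  1.43358631e+00, -6.53096851e-06,
        1.18138944e+00, -1.78518786e-01]), 'qd': array([-8.93121672e-05, -2.44238869e-03, -4.37722595e-03, -6.12090934e-04,
       -5.68724874e-04, -7.67042296e-04]), 'tau': array([ 1.17238444e-03, -4.42740262e+01, -1.78276706e+01, -2.60531433e-04,
        5.59783439e-03, -4.88495090e-06]), 'tcp_pos': array([0.19023301, 0.59478507, 0.23054754]), 'tool_rot': array([ 1.54246865e-01,  9.88031989e-01, -7.87481529e-04, -2.69518097e-04]), 'force': array([-0.63858652,  0.03034382,  0.94990859]), 'ft_torque': array([ 0.01482077, -0.02606763, -0.03382336]), 'finger_gap': 1.0017032986253191}
```

View pics/top0.png

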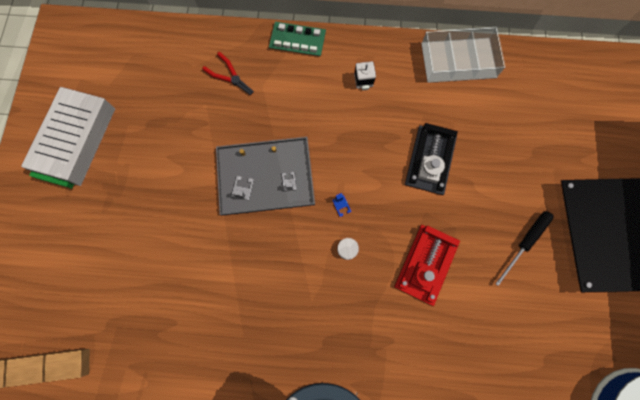

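View pics/side0.png

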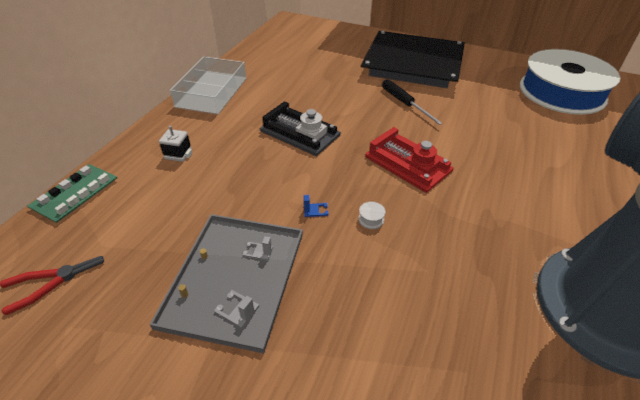

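View pics/wrist0.png

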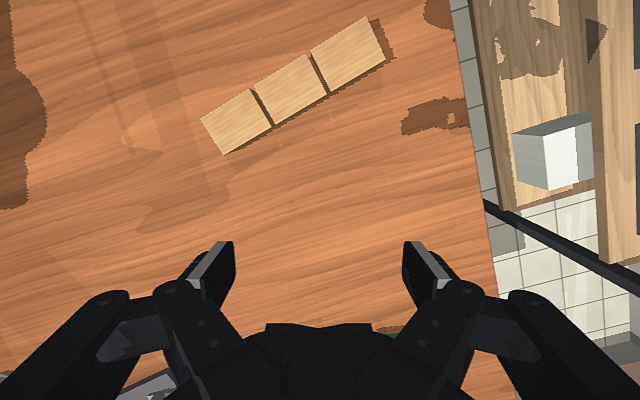

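The top view shows the tray around (265,177) with the small clip at (289,181) and the large one at (243,187). The black tensioner is at (432,160); the red tensioner and blue clip are decoys. I'll zoom in on the small clip and the black tensioner.

```bash
python3 - <<'E'
from h import *
a=load('top0');b=load('side0')
def z(s,x0,y0,w,h,k): return cv2.resize(s['frame'][y0:y0+h,x0:x0+w,::-1],(w*k,h*k),interpolation=cv2.INTER_CUBIC)
A=z(a,265,155,50,50,6); B=z(a,395,115,75,90,4);C=z(b,235,225,60,50,6);D=z(b,250,90,100,70,4)
out=np.zeros((600,800,3),np.uint8)
for im,x,y in[(A,0,0),(C,0,300),(B,380,0),(D,380,310+0)]:
    h=min(im.shape[0],600-y);h2=min(im.shape[1],800-x);out[y:y+h,x:x+h2]=im[:h,:h2]
cv2.imwrite('pics/zoom.png',out)
P=cloud(a)
for (u,v) in [(289,181),(290,176),(432,160),(435,150)]: print(u,v,P[v,u].round(4))
np.set_printoptions(linewidth=200)
print((P[168:194,278:302,2]*1000).round().astype(int))
print((P[120:196:2,404:460:2,2]*1000).round().astype(int))
E
```

```text
289 181 [0.5155 0.1167 0.0065]
290 176 [0.5285 0.116  0.0027]
432 160 [ 0.568  -0.1876  0.0658]
435 150 [ 0.6062 -0.2045  0.0285]
[[  4   3   2   3   1   0   0   0   3   1   1   2   5   1   1   0   3   3 847   1   2   0   2   4]
 [  4   4   5   0   4   1   1   2   2   1   4   1   4   3   1   1   2   3   2  -1   1   4   1   3]
 [  2  -1   1   4   3   1  -1   4   4   3   1   2   1   3   3   2  -1   4   2   3   3   2   2   2]
 [  4   2   2   4   0   3   2   4   2   0   1   2   1   1   0   4   1   2   0   4   3   6   3   1]
 [  0   4   1   2   6   0   5   3   3   3  -1   2   1   6   5   8   3   1   2   5   1   2   4   2]
 [  0   3   4   3   4   0   7   2   4   2   0   4   8   8   6  10   2   3   7   1   1   1  -2   2]
 [  1   2   4   2   9   6   6   6   1   4   0   1   7   5   5   9   2   3   3   1   5  -1   2   2]
 [  1   1   0   5   5   6   8   6   3   2   4   1   2   4   1   8   8   3   2   1   1   0   3   3]
 [  2   2   3   3   5   7   4   2   1   2   3   2   3   1 847   5   5   2   0   2   0   3   4   2]
 [  3   3   1   0   7   7   2   2   2   3   0   5   2   2   2   8   7   3   1  
[... 1060 characters left out ...]
 23  22  19   6   7   6   4   3   2   1   2   1]
 [  3   1   3   4   1   6   8   5  18  20  18  16  16  14  15   8   5   6   5   4   1   4   3   3]
 [  1   0   2   3   3   3   5   4   6   9  10  11   8   6   6   7   3   2   2   2   2   4   1   3]
 [  2   1   2   5   2   1   4   5   5   3   1   4   0   2   2   2   2   2   2   3   2   0   6   2]
 [  2   2   0   1   1   2   2   4   2   2  -1   3   3  -3   1   3   3   2   1   2   2   6   2   5]
 [  2   2   3   2  -2   3   2   0   2   4   3   3   4   0   2   2   2   4   0   1   3   1   2   3]]
[[ 0 -2 -4 ...  0 -3  0]
 [-4 -2 -3 ... -1 -1 -3]
 [-2  0 -2 ... -1 -2 -1]
 ...
 [-4 -2 -1 ... -3 -3 -2]
 [ 3  0  1 ... -2  0 -4]
 [-3  2 -3 ... -3  0 -1]]
```

View pics/zoom.png

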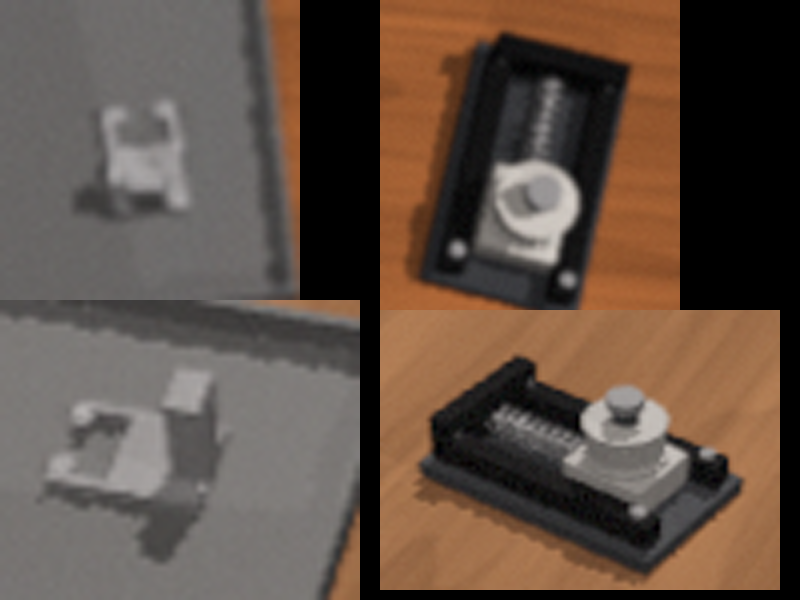

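```bash
cat > meas.py <<'E'
from h import *
def rect(pts): 
    r=cv2.minAreaRect((pts*1000).astype(np.float32)); return np.array(r[0])/1000,r[1],r[2]
def clip(s,box):
    P=cloud(s);u0,v0,u1,v1=box;Q=P[v0:v1,u0:u1].reshape(-1,3);Q=Q[(Q[:,2]<.06)]
    t=Q[(Q[:,2]>.030)]; print('tab top',np.median(t,0),t.mean(0),rect(t[:,:2]),len(t))
    f=s['frame'][v0:v1,u0:u1].astype(int).sum(2)
    return Q
E
python3 - <<'E'
from meas import *
a=load('top0'); clip(a,(278,168,302,194))
P=cloud(a);Q=P[115:200,400:462].reshape(-1,3)
for lo,hi in[(.06,.075),(.047,.057),(.03,.04)]:
    t=Q[(Q[:,2]>lo)&(Q[:,2]<hi)];print(lo,np.median(t,0),rect(t[:,:2]),len(t))
t=Q[(Q[:,2]>.012)&(Q[:,2]<.09)];print('frame',rect(t[:,:2]))
# side
b=load('side0');Pb=cloud(b)
clip(b,(235,228,275,265))
Q=Pb[95:155,255:345].reshape(-1,3)
for lo,hi in[(.06,.075),(.047,.057),(.03,.04)]:
    t=Q[(Q[:,2]>lo)&(Q[:,2]<hi)];print(lo,np.median(t,0),rect(t[:,:2]),len(t))
t=Q[(Q[:,2]>.006)&(Q[:,2]<.09)];print('frame',rect(t[:,:2]))
E
```

```text
tab top [0.49828279 0.11488795 0.0354081 ] [0.49818866 0.11462573 0.03548838] (array([0.49830063, 0.11503412]), (9.48023796081543, 13.235106468200684), 6.821864604949951) 33
0.06 [ 0.5620257  -0.19439809  0.06414542] (array([ 0.5623493 , -0.19494353]), (17.273792266845703, 18.34494400024414), 13.969613075256348) 68
0.047 [ 0.55879336 -0.19198073  0.05093689] (array([ 0.56270264, -0.19529056]), (42.558692932128906, 41.45033264160156), 4.89586877822876) 241
0.03 [ 0.65037762 -0.20263731  0.03426708] (array([ 0.60152039, -0.20853891]), (75.45264434814453, 127.48548126220703), 83.8744888305664) 289
frame (array([ 0.59143372, -0.19877049]), (81.72594451904297, 143.88467407226562), 77.93264770507812)
tab top [0.50153049 0.11378584 0.03747743] [0.50180795 0.11377292 0.03652026] (array([0.50275333, 0.11208887]), (9.44432258605957, 16.3349666595459), 13.332420349121094) 71
0.06 [ 0.56527366 -0.19536427  0.06665944] (array([ 0.56642029, -0.19706329]), (20.257633209228516, 18.64702606201172), 75.1280288696289) 65
0.047 [ 0.56196179 -0.19094704  0.05294434] (array([ 0.56570465, -0.19562083]), (42.851951599121094, 39.687408447265625), 26.220359802246094) 195
0.03 [ 0.64732383 -0.19326067  0.03509937] (array([ 0.60451318, -0.20496091]), (77.04885864257812, 126.92060852050781), 78.30276489257812) 362
frame (array([ 0.59610742, -0.20102267]), (90.94596862792969, 152.265869140625), 79.56702423095703)
```

Request:
drive_tool(
  deltas=[-3,-2.5,0.7,-1,-7.5,-6.2,1.7,-3,-12,-10,2.7,-6,-16.5,-13.6,3.7,-8,-21,-17.3,4.7,-10,-25.5,-21,5.8,-12,-30,-24.6,6.8,-14,-34.5,-28.3,7.8,-16,-38.5,-31.6,8.7,-18,-41.5,-34,9.4,-19,-43.5,-35.7,9.8,-20,-44.2,-36.3,10,-20],
  hand=5,
)

```text
t: 1.35
tcp_pos: [0.5019, 0.1117, 0.1305]
tool_rot: [-0.019, 1.0, -0.001, -0.0]
force: [0.2, -0.2, 0.2]
finger_gap: 0.588
```

Request:
drive_tool(
  deltas=[0,0,0,0,0,0,0,0],
)

```text
t: 1.55
tcp_pos: [0.502, 0.1107, 0.1301]
tool_rot: [-0.018, 1.0, -0.001, -0.001]
force: [-1.2, -0.1, 0.7]
finger_gap: 0.584
```

```bash
python3 - <<'E'
from h import *
s=snap('wrist','w1'); st=manip.sense();print(st['t'],st['tcp_pos'],st['tool_rot'],st['force'])
P=cloud(s);Q=P.reshape(-1,3);m=(Q[:,2]>.03)&(Q[:,2]<.045)&(abs(Q[:,1]-.114)<.03)&(abs(Q[:,0]-.5)<.03);print(np.median(Q[m],0),m.sum())
E
```

```text
1.6 [0.50110097 0.11176028 0.13024402] [-1.85793508e-02  9.99826671e-01 -6.12590000e-04 -1.02988025e-03] [ 0.29030751 -0.24468275 -0.10963738]
[0.4995894  0.11285216 0.03793108] 207
```

View pics/w1.png

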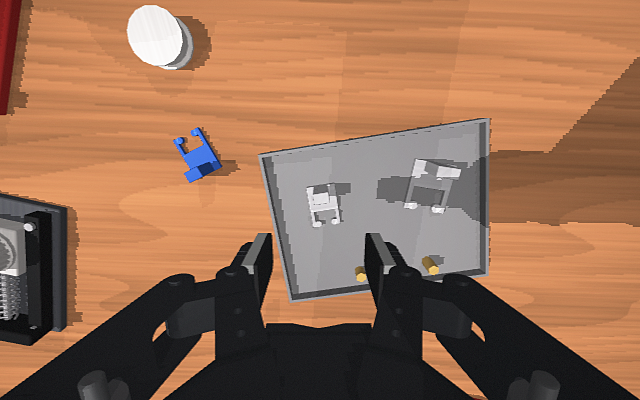

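Wrist view: the small clip is at about (323,203), with its tab at (320,195) on the robot side and its mouth pointing away. I'll measure its axis now.

```bash
python3 - <<'E'
from h import *
s=load('w1');f=s['frame']
c=f[170:240,290:360];cv2.imwrite('pics/w1z.png',cv2.resize(c[:,:,::-1],None,fx=8,fy=8,interpolation=cv2.INTER_CUBIC))
P=cloud(s);Q=P[170:240,290:360]
for lo,hi in[(.03,.045),(.0055,.012)]:
    m=((Q[...,2]>lo)&(Q[...,2]<hi)).astype(np.uint8)
    n,l,st,ce=cv2.connectedComponentsWithStats(m)
    k=1+np.argmax(st[1:,4]);pts=Q[l==k];r=cv2.minAreaRect((pts[:,:2]*1000).astype(np.float32));print(lo,np.median(pts,0),pts.mean(0),r,len(pts))
g=f[170:240,290:360].astype(int).min(2); 
vs,us=np.where(g>200);print(len(us))
E
```

```text
0.03 [0.4995894  0.11285216 0.03793108] [0.49972487 0.11285533 0.03740643] ((500.4497985839844, 112.92987060546875), (10.19568157196045, 13.956382751464844), 12.237560272216797) 207
0.0055 [0.51575339 0.11768449 0.00912248] [0.51514903 0.11640976 0.00906066] ((516.9263305664062, 116.43171691894531), (44.73244094848633, 28.423168182373047), 10.869782447814941) 648
583
```

View pics/w1z.png

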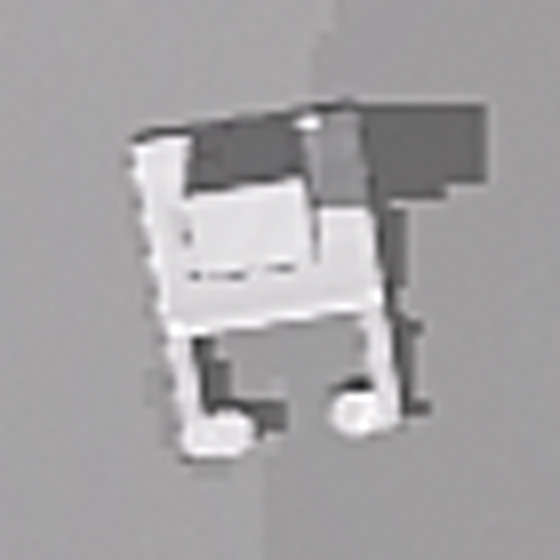

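Request:
drive_tool(
  deltas=[0.1,0.1,1,-4,0.18,0.15,3,-9.2,0.18,0.15,5,-9.2,0.18,0.15,7,-9.2,0.18,0.15,8.5,-9.2,0.18,0.15,9,-9.2,0.18,0.15,9,-9.2,0.18,0.15,9,-9.2],
  hand=3.5,
  squeeze=90,
)

```text
t: 2.4
tcp_pos: [0.499, 0.1139, 0.0409]
tool_rot: [-0.099, 0.995, -0.001, -0.001]
force: [0.3, 0.1, -0.7]
finger_gap: 0.411
```

```bash
python3 - <<'E'
from h import *
s=snap('wrist','w2'); 
S=[manip.sense() for _ in range(1)];st=S[0];print(st['t'],st['tcp_pos'],st['tool_rot'],st['force'])
P=cloud(s);m=(P[...,2]>.033)&(P[...,2]<.041)&(abs(P[...,0]-.5)<.014)&(abs(P[...,1]-.113)<.016)
print(P[m].mean(0),np.median(P[m],0),cv2.minAreaRect((P[m][:,:2]*1000).astype(np.float32)))
E
```

```text
2.45 [0.49935155 0.11366434 0.04108836] [-9.91935721e-02  9.95067920e-01 -5.83153926e-04 -3.58934160e-04] [-0.26519694 -0.86317641 -0.06912977]
[0.4994836  0.11260641 0.03767891] [0.49930178 0.11253996 0.03798819] ((500.07635498046875, 112.74761962890625), (10.32116413116455, 13.86662769317627), 11.241351127624512)
```

View pics/w2.png

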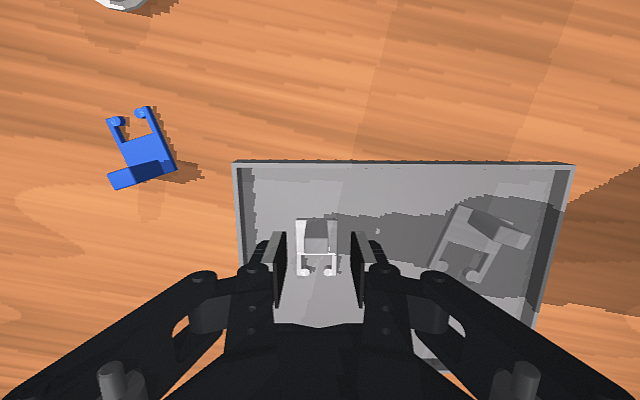

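Request:
drive_tool(
  deltas=[0,-0.1,0.8,0,0,-0.1,1.6,0,0,-0.1,2.4,0,0,-0.1,2.8,0,0,-0.1,2.9,0,0,-0.1,2.9,0],
)

```text
t: 3.05
tcp_pos: [0.4993, 0.1126, 0.0117]
tool_rot: [-0.099, 0.995, -0.001, -0.001]
force: [0.5, -0.7, 0.1]
finger_gap: 0.41
```

Request:
drive_tool(
  deltas=[0,0,0,0,0,0,0,0,0,0,0,0,0,0,0,0,0,0,0,0,0,0,0,0],
  hand=0.5,
)

```text
t: 3.65
tcp_pos: [0.4995, 0.1126, 0.012]
tool_rot: [-0.099, 0.995, -0.001, -0.0]
force: [0.4, -0.3, 4.7]
finger_gap: 0.142
```

Request:
drive_tool(
  deltas=[0,0,-0.3,0,0,0,-1,0,0,0,-2.5,0,0,0,-5,0,0,0,-8,0,0,0,-10.5,0,0,0,-12,0,0,0,-12,0],
)

```text
t: 4.45
tcp_pos: [0.501, 0.1128, 0.1343]
tool_rot: [-0.099, 0.995, -0.001, 0.002]
force: [0.1, -0.3, -0.8]
finger_gap: 0.138
```

```bash
python3 - <<'E'
from h import *
s=snap('wrist','w3');b=snap('side','s3') 
st=manip.sense();print(st['t'],st['tcp_pos'],st['tool_rot'],st['force'],st['finger_gap'])
f=s['frame'];im=np.zeros((600,800,3),np.uint8)
im[:400,:640]=f[:,:,::-1]
c=b['frame'][150:270,200:320,::-1];im[240:600,440:800]=cv2.resize(c,None,fx=3,fy=3)
cv2.imwrite('pics/c3.png',im)
E
```

```text
4.55 [0.4993592  0.11273703 0.13207767] [-9.91485787e-02  9.95072398e-01 -5.75702927e-04 -3.88909933e-04] [-0.50412462  0.3156871  -0.02852484] 0.13837711705051642
```

View pics/c3.png

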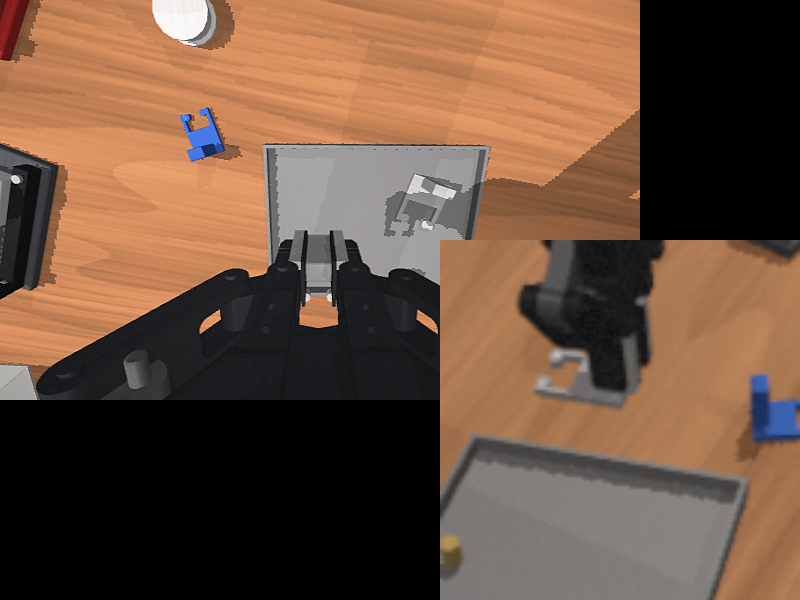

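Request:
drive_tool(
  deltas=[-0.2,-1.8,-0.6,1.5,-0.6,-5.5,-1.5,4,-1.1,-9.5,-2.3,7,-1.6,-13.5,-3.2,10,-2,-17.5,-4.1,13,-2.4,-21.5,-5,16,-2.8,-25.5,-5.8,19,-3.3,-29,-6.4,21.5,-3.5,-31.5,-6.7,23,-3.6,-32.6,-6.8,23,-3.6,-32.6,-6.8,23,-3.6,-32.6,-6.8,23],
)

```text
t: 5.75
tcp_pos: [0.5978, -0.1982, 0.199]
tool_rot: [0.101, 0.995, 0.0, -0.002]
force: [-0.6, 0.7, -0.2]
finger_gap: 0.138
```

Request:
drive_tool(
  deltas=[0,0,0,0,0,0,0,0],
)

```text
t: 5.95
tcp_pos: [0.5971, -0.1962, 0.1985]
tool_rot: [0.1, 0.995, 0.001, -0.003]
force: [0.0, 0.2, -1.1]
finger_gap: 0.138
```

```bash
python3 - <<'E'
from h import *
s=snap('wrist','w4')
st=manip.sense();print(st['t'],st['tcp_pos'],st['tool_rot'],st['force'],st['finger_gap'])
P=cloud(s)
for lo,hi in[(.061,.075),(.047,.057),(.028,.042),(.018,.028)]:
    m=((P[...,2]>lo)&(P[...,2]<hi)&(np.hypot(P[...,0]-.6,P[...,1]+.2)<.11)).astype(np.uint8)
    n,l,q,ce=cv2.connectedComponentsWithStats(m);k=1+np.argmax(q[1:,4]);t=P[l==k];print(lo,np.median(t,0).round(4),cv2.minAreaRect((t[:,:2]*1000).astype(np.float32)),len(t),ce[k])
E
```

```text
6.0 [ 0.5973854  -0.19658522  0.19870033] [ 1.00069518e-01  9.94976997e-01  7.04414399e-04 -2.52418877e-03] [ 0.9537131  -0.20224788 -0.38157457] 0.14205913991467284
0.061 [ 0.5642 -0.197   0.0671] ((564.400634765625, -197.35952758789062), (18.71710968017578, 18.67264175415039), 78.3924560546875) 318 [310.70754717 157.29245283]
0.047 [ 0.5626 -0.1964  0.0532] ((564.4728393554688, -197.15499877929688), (42.932830810546875, 42.90828323364258), 67.04586791992188) 1085 [311.10046083 154.92718894]
0.028 [ 0.6517 -0.2196  0.0365] ((654.1621704101562, -215.36843872070312), (75.63334655761719, 13.545534133911133), 81.55198669433594) 488 [306.96721311 230.66188525]
0.018 [ 0.5923 -0.2105  0.0251] ((588.200439453125, -202.01734924316406), (76.23383331298828, 128.06069946289062), 78.40461730957031) 3067 [311.54776655 175.5164656 ]
```

View pics/w4.png

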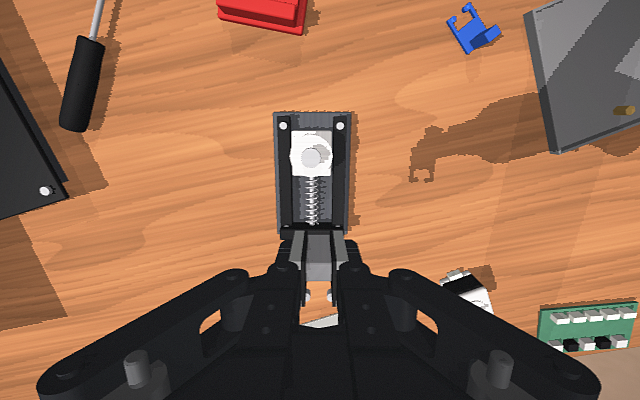

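Wrist view: shaft end at (311,157), and the held clip's nubs at about (306,297) and (331,297). I'll work out the clip-to-tool offset from this same camera.

```bash
python3 - <<'E'
from h import *
s=load('w4');f=s['frame']
cv2.imwrite('pics/w4z.png',cv2.resize(f[225:325,270:370,::-1],None,fx=6,fy=6,interpolation=cv2.INTER_CUBIC))
P=cloud(s); T=np.array([.5974,-.1965,.1987]); y=-np.deg2rad(11.5)
ex=np.array([np.cos(y),np.sin(y)]);ey=np.array([-ex[1],ex[0]])
print('shaft rel', (np.array([.5644,-.1973])-T[:2])@ex,(np.array([.5644,-.1973])-T[:2])@ey)
for u,v in [(306,297),(331,297),(305,299),(332,299)]: 
    q=P[v,u]; r=ray(s,u,v,T[2]-.004); print(u,v,[(a[:2]-T[:2])@e*1000 for a in(q,r) for e in(ex,ey)],q[2]-T[2])
E
```

```text
shaft rel -0.03217802090495365 -0.007363081599464172
306 297 [np.float64(34.81609735164594), np.float64(-7.310241991778349), np.float64(35.50786012617987), np.float64(-7.3577650364612195)] -0.0030148178247267066
331 297 [np.float64(34.84488833121957), np.float64(7.750809354070277), np.float64(35.51151492811852), np.float64(7.802287305905908)] -0.0030506492082058856
305 299 [np.float64(8.415098483117884), np.float64(-5.880754995023904), np.float64(36.90585020298399), np.float64(-7.980565283848781)] 0.03603669588194597
332 299 [np.float64(8.164679690568024), np.float64(6.066870200595369), np.float64(36.91001199769606), np.float64(8.427956804281507)] 0.03639284922794597
```

View pics/w4z.png

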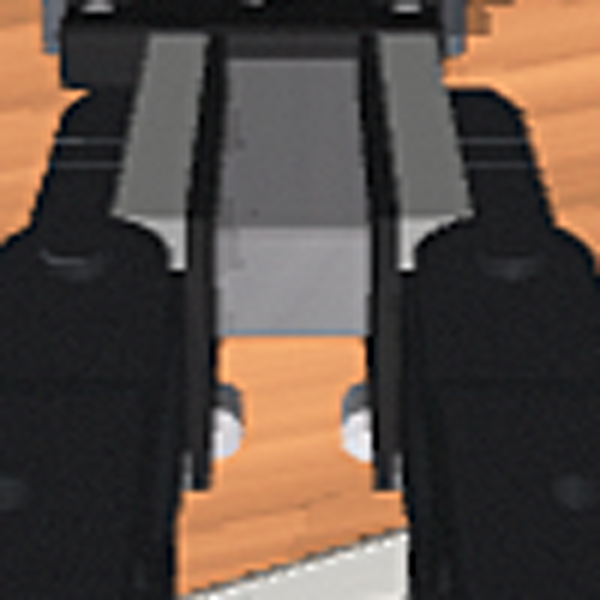

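Request:
drive_tool(
  deltas=[1.5,-0.1,0,0,4.5,-0.4,0.5,0,7.5,-0.7,2,0,9,-0.76,4.5,0,9.25,-0.76,8,0,9.25,-0.76,10.5,0,9.25,-0.76,12,0,9.25,-0.76,12.6,0,9.25,-0.76,12.6,0,9.25,-0.76,12.6,0,9.25,-0.76,12.6,0],
)

```text
t: 7.1
tcp_pos: [0.5054, -0.1857, 0.0743]
tool_rot: [0.1, 0.995, 0.0, -0.001]
force: [-0.5, 0.3, -0.2]
finger_gap: 0.138
```

```bash
python3 - <<'E'
from h import *
s=snap('side','s5');w=snap('wrist','w5');a=snap('top','t5')
for i in range(1):
    st=manip.sense();print(st['t'],st['tcp_pos'],st['tool_rot'],st['force'],st['finger_gap'])
im=np.zeros((600,800,3),np.uint8)
im[:320,:480]=cv2.resize(s['frame'][70:150,240:360,::-1],None,fx=4,fy=4,interpolation=cv2.INTER_CUBIC)
im[:320,480:800]=cv2.resize(a['frame'][120:200,395:475,::-1],None,fx=4,fy=4,interpolation=cv2.INTER_CUBIC)
im[320:600,:448]=cv2.resize(w['frame'][:,:,::-1],(448,280))
cv2.imwrite('pics/c5.png',im)
E
```

```text
7.25 [ 0.50507247 -0.18561832  0.0739809 ] [ 1.00020890e-01  9.94983678e-01  3.34975070e-04 -1.78616143e-03] [-0.29981147  0.4039153  -0.24563304] 0.14237912094980976
```

View pics/c5.png

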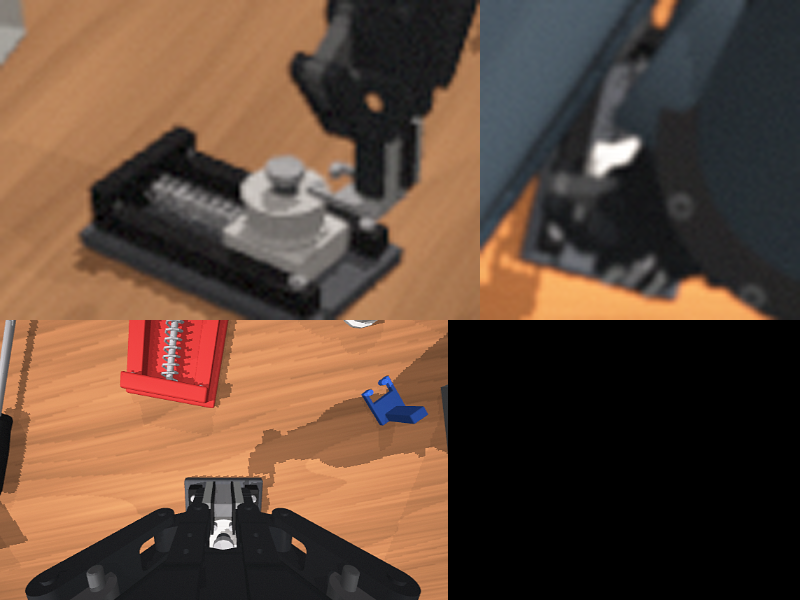

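The side view shows the held clip in front of the shaft, and the wrist view shows the shaft between the fingers at about (320,310). Next I'll compare the clip with the shaft within each single camera.

```bash
python3 - <<'E'
from h import *
w=load('w5');s=load('s5')
im=np.zeros((600,800,3),np.uint8)
im[:600,:400]=cv2.resize(w['frame'][235:355,280:360,::-1],None,fx=5,fy=5,interpolation=cv2.INTER_CUBIC)
im[:400,400:]=cv2.resize(s['frame'][100:140,295:335,::-1],None,fx=10,fy=10,interpolation=cv2.INTER_CUBIC)
cv2.imwrite('pics/c5z.png',im)
T=np.array([.5052,-.1857]);y=-np.deg2rad(11.5);ex=np.array([np.cos(y),np.sin(y)]);ey=np.array([-ex[1],ex[0]])
for s_,n in((w,'w'),(s,'s')):
  P=cloud(s_);X=(P[...,:2]-T)@ex;Y=(P[...,:2]-T)@ey;Z=P[...,2]
  print(n)
  for nm,m in [('shafttop',(Z>.062)&(Z<.074)&(X>47)),('shafttop',(Z>.062)&(Z<.071)&(X>.047)&(X<.08)&(abs(Y)<.02)),('pulley',(Z>.047)&(Z<.057)&(X>.036)&(X<.09)&(abs(Y)<.03)),('clipflat',(Z>.06)&(Z<.076)&(X>.012)&(X<.040)&(abs(Y)<.017)),('clipfwd',(Z>.06)&(Z<.076)&(X>.030)&(X<.042)&(abs(Y)<.017))]:
    if m.sum()>3: print(nm,m.sum(),'x',np.percentile(X[m],[2,50,98]).round(4),'y',np.percentile(Y[m],[2,50,98]).round(4),'z',np.percentile(Z[m],[10,50,90]).round(4))
E
```

```text
w
shafttop 450 x [0.0503 0.0548 0.0603] y [-0.0085  0.0004  0.0094] z [0.064  0.0668 0.0677]
pulley 776 x [0.0388 0.052  0.0684] y [-0.0121 -0.0002  0.0124] z [0.0523 0.0532 0.0541]
clipflat 106 x [0.0322 0.0344 0.0381] y [-0.0075  0.0051  0.0076] z [0.0679 0.0709 0.0718]
clipfwd 106 x [0.0322 0.0344 0.0381] y [-0.0075  0.0051  0.0076] z [0.0679 0.0709 0.0718]
s
shafttop 63 x [0.0537 0.0609 0.0707] y [-0.0076  0.003   0.0103] z [0.0635 0.0666 0.0679]
pulley 173 x [0.0417 0.0594 0.0827] y [-0.0178  0.0083  0.0209] z [0.0505 0.053  0.0542]
clipflat 72 x [0.0123 0.0287 0.039 ] y [-0.0124  0.0106  0.0152] z [0.0675 0.0706 0.0719]
clipfwd 39 x [0.0308 0.0365 0.0405] y [-0.0126  0.0054  0.015 ] z [0.0673 0.0705 0.072 ]
```

View pics/c5z.png

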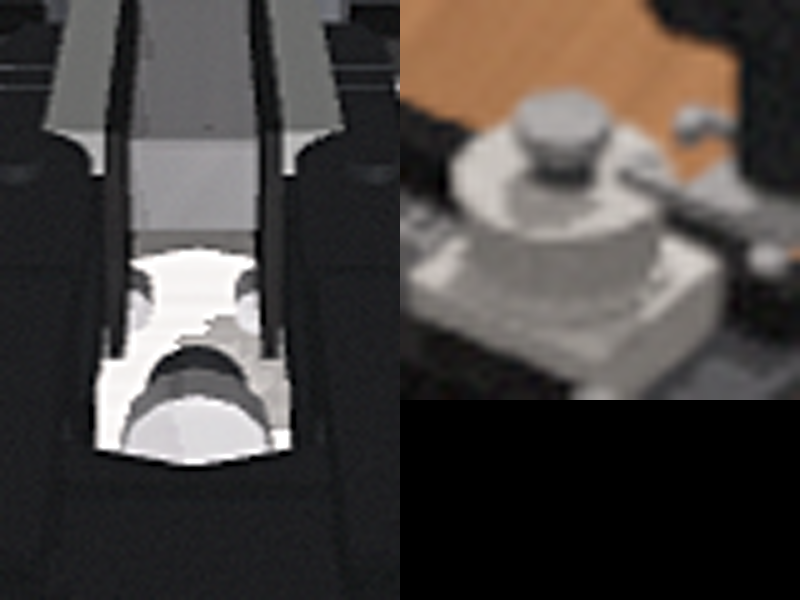

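Request:
drive_tool(
  deltas=[0,0.03,0.5,0,0,0.03,0.9,0,0,0.03,1.13,0,0,0.03,1.13,0,-0.4,0.03,1.13,0,-0.8,0.03,1.13,0,-1.1,0.03,1.13,0,-1.2,0.03,1.13,0,-1.2,0.03,1.13,0,-1.2,0.03,1.13,0],
)

```text
t: 8.25
tcp_pos: [0.5167, -0.1876, 0.0626]
tool_rot: [0.1, 0.995, 0.0, -0.002]
force: [-0.6, 0.4, -0.2]
finger_gap: 0.14
```

```bash
cat > chk.py <<'E'
from h import *
import sys
k=sys.argv[1]
w=snap('wrist','w'+k);s=snap('side','s'+k);st=manip.sense();print(st['t'],st['tcp_pos'],st['tool_rot'],st['force'],st['finger_gap'])
im=np.zeros((600,800,3),np.uint8)
im[:600,:400]=cv2.resize(w['frame'][235:355,280:360,::-1],None,fx=5,fy=5,interpolation=cv2.INTER_CUBIC)
im[:400,400:]=cv2.resize(s['frame'][100:140,290:330,::-1],None,fx=10,fy=10,interpolation=cv2.INTER_CUBIC)
cv2.imwrite(f'pics/c{k}.png',im)
T=st['tcp_pos'][:2];y=-np.deg2rad(11.5);ex=np.array([np.cos(y),np.sin(y)]);ey=np.array([-ex[1],ex[0]])
print('F along',st['force'][:2]@ex,'T(mm)',((T-[.5052,-.1857])@ex*1000))
for s_,n in((w,'w'),(s,'s')):
  P=cloud(s_);X=(P[...,:2]-T)@ex;Y=(P[...,:2]-T)@ey;Z=P[...,2]
  for nm,m in [('pulley',(Z>.047)&(Z<.0555)&(X>.036)&(X<.09)&(abs(Y)<.03)),('clip',(Z>.0565)&(Z<.064)&(X>.012)&(X<.040)&(abs(Y)<.017)),('shaft',(Z>.0645)&(Z<.07)&(X>.018)&(X<.08)&(abs(Y)<.017))]:
    if m.sum()>3: print(n,nm,m.sum(),'x',np.percentile(X[m],[2,50,98]).round(4),'y',np.percentile(Y[m],[2,50,98]).round(4),'z',np.percentile(Z[m],[10,50,90]).round(4))
E
python3 chk.py 6
```

```text
8.35 [ 0.51667209 -0.18762038  0.06262916] [ 1.00046023e-01  9.94980910e-01  3.88155060e-04 -1.90576589e-03] [ 0.39678653 -0.07638463 -0.56458135] 0.13851667892558533
F along 0.4040495721490041 T(mm) 11.624651783751203
w pulley 380 x [0.0364 0.0435 0.0589] y [-0.0118  0.0001  0.012 ] z [0.0526 0.0533 0.0542]
w clip 124 x [0.0325 0.0354 0.0399] y [-0.0075 -0.0002  0.0076] z [0.0578 0.0597 0.0629]
w shaft 529 x [0.039  0.0444 0.0501] y [-0.0088 -0.0002  0.0092] z [0.066  0.0671 0.0678]
s pulley 130 x [0.0373 0.0503 0.0713] y [-0.017   0.0108  0.0216] z [0.0501 0.0531 0.0546]
s clip 62 x [0.0129 0.029  0.0396] y [-0.0115  0.0087  0.015 ] z [0.0571 0.0594 0.0605]
s shaft 51 x [0.042  0.0507 0.0595] y [-0.0083  0.0003  0.0094] z [0.0654 0.067  0.0677]
```

View pics/c6.png

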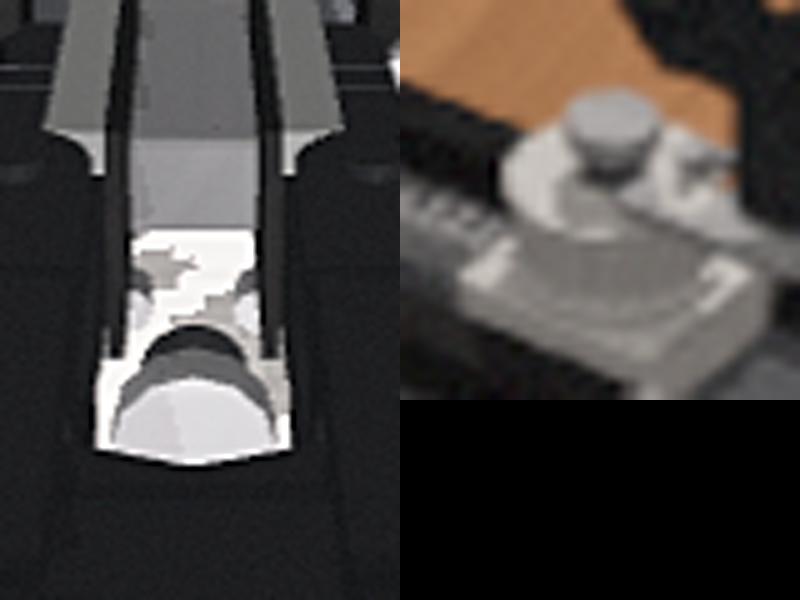

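Request:
drive_tool(
  deltas=[-0.3,0,0,0,-0.6,0,0,0,-0.7,0,0,0,-0.8,0,0,0,-0.9,0,0,0,-1,0,0,0,-1.1,0,0,0,-1.2,0,0,0,-1.2,0,0,0,-1.2,0,0,0],
)

```text
t: 9.35
tcp_pos: [0.5279, -0.1898, 0.0624]
tool_rot: [0.1, 0.995, 0.001, -0.003]
force: [-2.5, -0.3, 0.1]
finger_gap: 0.141
```

```bash
python3 chk.py 7
```

```text
9.45 [ 0.52801142 -0.18982589  0.06243545] [ 1.00055710e-01  9.94978853e-01  5.74020665e-04 -2.36795024e-03] [-1.95857128 -0.2801897  -0.24444434] 0.14063815555426662
F along -1.8633915391845834 T(mm) 23.176042955233303
w pulley 154 x [0.047  0.0574 0.0622] y [-0.0118  0.002   0.012 ] z [0.0525 0.0533 0.0539]
w clip 125 x [0.0305 0.033  0.0357] y [-0.0075  0.0009  0.0076] z [0.057  0.0601 0.0635]
w shaft 810 x [0.0309 0.0394 0.049 ] y [-0.0088 -0.0002  0.0085] z [0.0663 0.0671 0.0678]
s pulley 84 x [0.0362 0.0498 0.0638] y [-0.0069  0.011   0.0217] z [0.0514 0.053  0.0544]
s clip 62 x [0.0138 0.0317 0.0393] y [-0.0134  0.0087  0.015 ] z [0.0575 0.0594 0.0608]
s shaft 47 x [0.0342 0.0424 0.0509] y [-0.0084  0.0018  0.0092] z [0.0661 0.0671 0.0681]
```

View pics/c7.png

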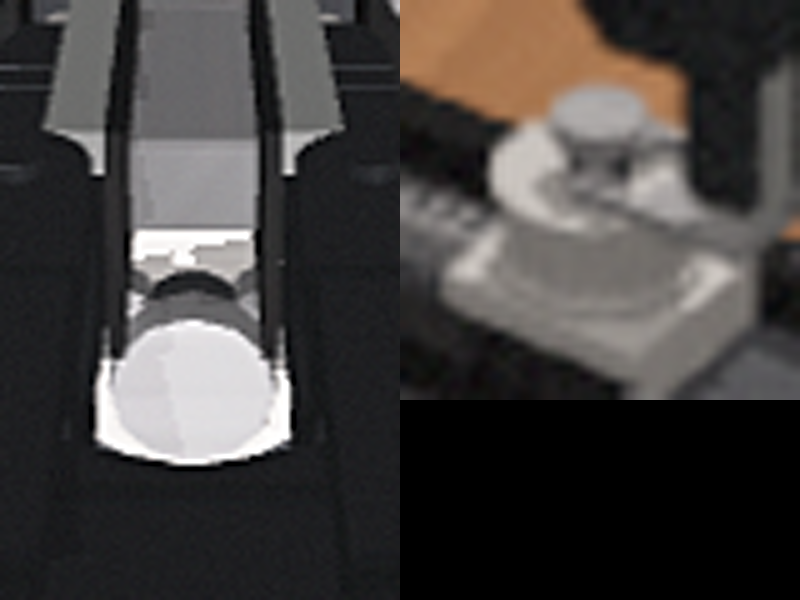

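Request:
drive_tool(
  deltas=[-0.1,0,0,0,-0.1,0,0,0,-0.2,0,0,0,-0.2,0,0,0,-0.3,0,0,0,-0.3,0,0,0,-0.4,0,0,0,-0.4,0,0,0,-0.4,0,0,0],
)

```text
t: 10.35
tcp_pos: [0.5316, -0.1905, 0.0623]
tool_rot: [0.1, 0.995, 0.001, -0.003]
force: [-4.8, -0.3, -0.7]
finger_gap: 0.137
```

```bash
python3 chk.py 8
```

```text
10.45 [ 0.53167831 -0.19048533  0.06232582] [ 1.00042043e-01  9.94979421e-01  6.92707650e-04 -2.65726778e-03] [-4.30547132  0.06085699  0.27712878] 0.1392185499840343
F along -4.231170640735032 T(mm) 26.90079299988428
w pulley 154 x [0.047  0.0569 0.0615] y [-0.0118  0.0033  0.012 ] z [0.0525 0.0533 0.0538]
w clip 112 x [0.0302 0.0323 0.0356] y [-0.0075  0.0003  0.0076] z [0.057  0.0603 0.0636]
w shaft 808 x [0.0305 0.039  0.0483] y [-0.0089 -0.0002  0.0085] z [0.0662 0.0672 0.0679]
s pulley 76 x [0.0362 0.0503 0.0636] y [-0.006   0.0121  0.0206] z [0.0506 0.053  0.0541]
s clip 58 x [0.013  0.0318 0.0393] y [-0.0131  0.0097  0.0153] z [0.0575 0.0591 0.0606]
s shaft 52 x [0.0337 0.0421 0.0516] y [-0.0092  0.0014  0.01  ] z [0.0654 0.0668 0.0678]
```

Request:
drive_tool(
  deltas=[-0.05,0,0,0,-0.1,0,0,0,-0.1,0,0,0,-0.15,0,0,0,-0.2,0,0,0,-0.2,0,0,0,-0.25,0,0,0,-0.3,0,0,0,-0.3,0,0,0,-0.3,0,0,0],
)

```text
t: 11.45
tcp_pos: [0.5342, -0.1909, 0.0622]
tool_rot: [0.1, 0.995, 0.001, -0.003]
force: [-5.2, 0.7, -0.1]
finger_gap: 0.133
```

```bash
python3 chk.py 9
```

```text
11.55 [ 0.53413887 -0.19091387  0.06218963] [ 9.99839484e-02  9.94983482e-01  8.49233412e-04 -3.21859833e-03] [-5.83039851  0.31923591  0.55317531] 0.1383634758192944
F along -5.776996939014436 T(mm) 29.397393959709866
w pulley 153 x [0.0471 0.0566 0.0611] y [-0.0118  0.005   0.0119] z [0.0526 0.0533 0.0541]
w clip 99 x [0.0298 0.0327 0.0351] y [-0.0075  0.0003  0.0076] z [0.0572 0.0619 0.0637]
w shaft 811 x [0.03   0.0387 0.0481] y [-0.0089 -0.0002  0.0084] z [0.0662 0.0672 0.0679]
s pulley 77 x [0.0365 0.05   0.0636] y [-0.008   0.0108  0.0221] z [0.0517 0.0532 0.0547]
s clip 56 x [0.0129 0.0316 0.0397] y [-0.011   0.0083  0.0155] z [0.0572 0.059  0.0619]
s shaft 51 x [0.0324 0.0412 0.0505] y [-0.0092  0.0016  0.0092] z [0.0655 0.0671 0.0681]
```

Request:
drive_tool(
  deltas=[-0.05,0,0,0,-0.1,0,0,0,-0.1,0,0,0,-0.15,0,0,0,-0.2,0,0,0,-0.2,0,0,0,-0.2,0,0,0,-0.2,0,0,0],
)

```text
t: 12.35
tcp_pos: [0.5354, -0.1911, 0.0621]
tool_rot: [0.1, 0.995, 0.001, -0.004]
force: [-5.6, -0.2, -0.3]
finger_gap: 0.14
```

```bash
python3 chk.py 10
```

```text
12.45 [ 0.53535475 -0.1910881   0.06203518] [ 0.0999219   0.9949864   0.00106499 -0.00406642] [-5.86839282 -0.40631258 -0.44277187] 0.14392615835454617
F along -5.669577397183243 T(mm) 30.623599098626247
w pulley 156 x [0.0473 0.0567 0.0611] y [-0.0118  0.0046  0.0119] z [0.0525 0.0532 0.0539]
w clip 96 x [0.0292 0.0322 0.0346] y [-0.0075  0.0009  0.0076] z [0.057  0.0616 0.0636]
w shaft 808 x [0.0298 0.0384 0.0478] y [-0.0089 -0.0003  0.0084] z [0.0663 0.0671 0.0679]
s pulley 76 x [0.0363 0.0494 0.0627] y [-0.0077  0.0122  0.0212] z [0.0515 0.0531 0.0545]
s clip 57 x [0.0125 0.0297 0.0389] y [-0.0134  0.0091  0.0155] z [0.0572 0.0584 0.0598]
s shaft 51 x [0.0322 0.0403 0.0496] y [-0.0076  0.0012  0.0098] z [0.0656 0.0668 0.0683]
```

View pics/c10.png

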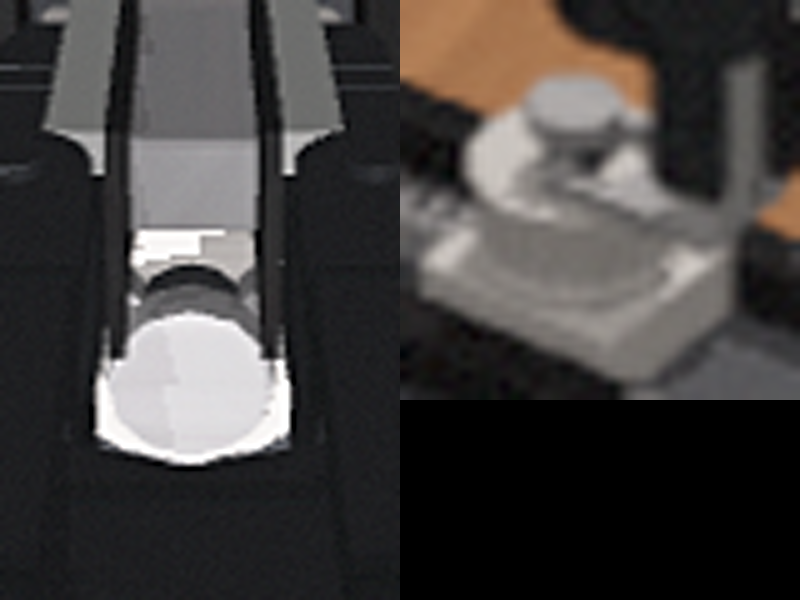

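Request:
drive_tool(
  deltas=[-0.1,0,-0.03,0,-0.15,0,-0.03,0,-0.2,0,-0.03,0,-0.2,0,-0.03,0,-0.25,0,-0.03,0,-0.3,0,-0.03,0,-0.3,0,-0.03,0,-0.35,0,-0.03,0,-0.4,0,-0.03,0,-0.4,0,-0.03,0,-0.4,0,-0.03,0],
)

```text
t: 13.55
tcp_pos: [0.5379, -0.1915, 0.062]
tool_rot: [0.1, 0.995, 0.001, -0.006]
force: [-6.4, -0.2, 0.2]
finger_gap: 0.139
```

```bash
python3 chk.py 11
```

```text
13.65 [ 0.53800501 -0.1915561   0.06199352] [ 0.09981128  0.9949902   0.00139527 -0.00550113] [-7.46484727 -0.63111323 -1.00666096] 0.1380751502210926
F along -7.189164516375949 T(mm) 33.31396265428714
w pulley 155 x [0.0469 0.0554 0.0595] y [-0.0117  0.005   0.0119] z [0.0525 0.0532 0.054 ]
w clip 75 x [0.0278 0.0303 0.0337] y [-0.0075 -0.0002  0.0077] z [0.0569 0.0622 0.0635]
w shaft 800 x [0.0282 0.0369 0.0462] y [-0.0089 -0.0002  0.0079] z [0.0663 0.0672 0.0679]
s pulley 65 x [0.037 0.05  0.062] y [-0.0086  0.011   0.0212] z [0.0515 0.0531 0.0543]
s clip 58 x [0.0132 0.031  0.039 ] y [-0.0106  0.0094  0.0159] z [0.0574 0.059  0.0623]
s shaft 48 x [0.0313 0.0394 0.0477] y [-0.0073  0.0012  0.0094] z [0.0657 0.0667 0.0683]
```

View pics/c11.png

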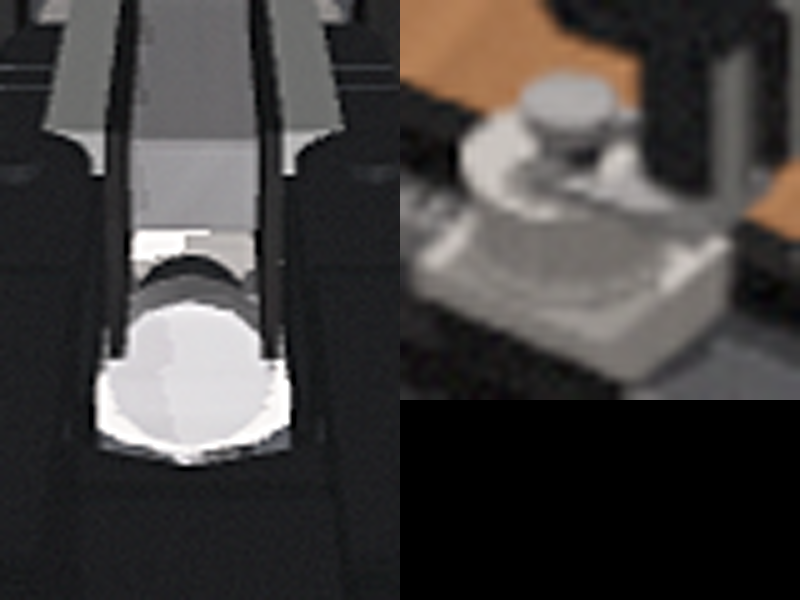

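Request:
drive_tool(
  deltas=[-0.1,0,-0.03,0,-0.15,0,-0.03,0,-0.2,0,-0.03,0,-0.2,0,-0.03,0,-0.25,0,-0.03,0,-0.3,0,-0.03,0,-0.3,0,-0.03,0,-0.35,0,-0.03,0,-0.35,0,-0.03,0,-0.35,0,-0.03,0],
)

```text
t: 14.65
tcp_pos: [0.5415, -0.1923, 0.0623]
tool_rot: [0.1, 0.995, 0.001, -0.005]
force: [-2.3, 0.2, -0.6]
finger_gap: 0.142
```

```bash
python3 chk.py 12
```

```text
14.75 [ 0.54148951 -0.19226385  0.06231462] [ 0.09981139  0.99499061  0.00137446 -0.00542939] [-3.39504722 -0.26338782 -0.22953012] 0.1402343059007139
F along -3.2743795548233607 T(mm) 36.86960944321257
w pulley 114 x [0.0456 0.0484 0.0504] y [-0.0104  0.0007  0.0104] z [0.0525 0.0532 0.0538]
w shaft 699 x [0.0198 0.0283 0.0373] y [-0.0066 -0.0002  0.0067] z [0.0665 0.0672 0.068 ]
s pulley 36 x [0.0361 0.0454 0.0514] y [-0.0049  0.0119  0.0196] z [0.0507 0.0531 0.0541]
s clip 50 x [0.0134 0.0264 0.0394] y [0.0014 0.0096 0.0147] z [0.0578 0.0593 0.0629]
s shaft 44 x [0.0225 0.031  0.0387] y [-0.0072  0.0025  0.0099] z [0.0658 0.0674 0.0681]
```

View pics/c12.png

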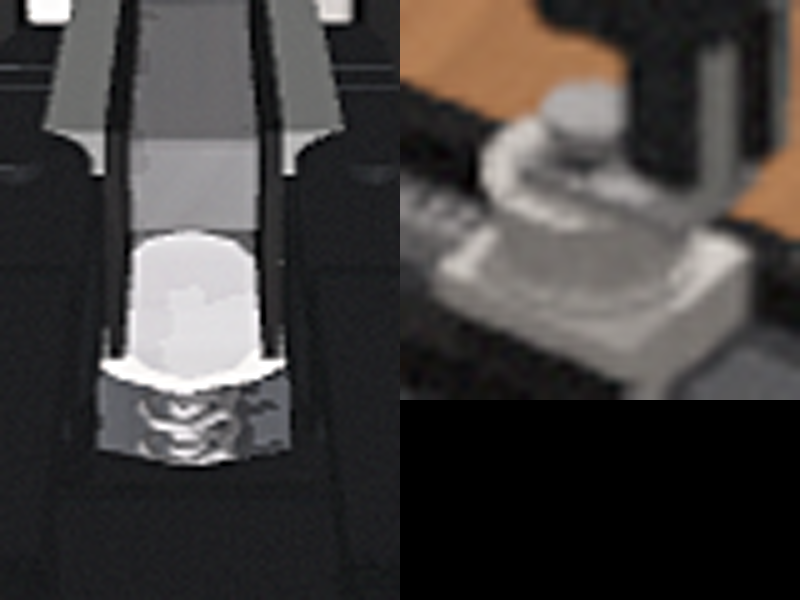

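It snapped in: the force fell from 7 to 3 N and the shaft now stands 28.5 mm ahead of the tab. Next I'll back off until the carriage reaches its front stop, then let go.

Request:
drive_tool(
  deltas=[0.1,0,0,0,0.2,0,0,0,0.3,0,0,0,0.4,0,0.03,0,0.45,0,0.06,0,0.45,0,0.08,0,0.45,0,0.08,0],
)

```text
t: 15.45
tcp_pos: [0.5376, -0.1917, 0.0617]
tool_rot: [0.1, 0.995, 0.001, -0.005]
force: [-1.7, 0.6, 1.1]
finger_gap: 0.137
```

```bash
python3 chk.py 13
```

```text
15.55 [ 0.53743437 -0.19162014  0.06170452] [ 0.09983594  0.99499066  0.001161   -0.00500215] [-1.32363116  0.21722475 -0.77672441] 0.14232743952787272
F along -1.3403665205601818 T(mm) 32.76754304619381
w pulley 120 x [0.0458 0.0486 0.0508] y [-0.0108  0.0004  0.0105] z [0.0526 0.0532 0.054 ]
w clip 4 x [0.0215 0.0219 0.0224] y [-0.0066 -0.      0.0066] z [0.0623 0.0632 0.0638]
w shaft 716 x [0.0199 0.0285 0.0377] y [-0.0069 -0.0003  0.0066] z [0.0664 0.0672 0.068 ]
s pulley 31 x [0.0362 0.0463 0.0531] y [-0.0069  0.0097  0.0199] z [0.0523 0.0534 0.0545]
s clip 57 x [0.0122 0.0257 0.039 ] y [0.0007 0.0101 0.0148] z [0.0571 0.0586 0.0621]
s shaft 47 x [0.0225 0.031  0.0413] y [-0.0078  0.0027  0.0103] z [0.066  0.0672 0.0681]
```

Carriage displacement is now about 1 mm. I'll open the fingers and lift off.

Request:
drive_tool(
  deltas=[0.05,0,0.03,0,0.05,0,0.03,0,0.05,0,0.03,0,0.05,0,0.03,0,0.05,0,0.03,0,0.05,0,0.03,0],
  hand=3.5,
)

```text
t: 16.15
tcp_pos: [0.537, -0.1915, 0.0614]
tool_rot: [0.1, 0.995, 0.001, -0.005]
force: [-0.3, -0.9, 0.5]
finger_gap: 0.411
```

Request:
drive_tool(
  deltas=[0,0,-0.5,0,0,0,-1.5,0,0,0,-3,0,0,0,-5,0,0,0,-8,0,-1,0,-11,0,-4,0,-13,0,-7,0,-14,0,-8,0,-14,0,-8,0,-14,0,-8,0,-14,0],
)

```text
t: 17.25
tcp_pos: [0.6148, -0.207, 0.1994]
tool_rot: [0.1, 0.995, 0.002, -0.007]
force: [1.0, 0.4, 0.7]
finger_gap: 0.412
```

```bash
python3 - <<'E'
from h import *
w=snap('wrist','w14');s=snap('side','s14');st=manip.sense();print(st['t'],st['tcp_pos'],st['tool_rot'],st['force'])
im=np.zeros((600,800,3),np.uint8)
im[:300,:400]=cv2.resize(w['frame'][80:230,220:420,::-1],None,fx=2,fy=2,interpolation=cv2.INTER_CUBIC)
im[:,400:]=cv2.resize(s['frame'][85:145,290:330,::-1],None,fx=10,fy=10,interpolation=cv2.INTER_CUBIC)
im[320:,:400]=cv2.resize(w['frame'][:,:,::-1],(400,280))
cv2.imwrite('pics/c14.png',im)
O=np.array([.5644,-.1973]);y=-np.deg2rad(11.5);ex=np.array([np.cos(y),np.sin(y)]);ey=np.array([-ex[1],ex[0]])
P=cloud(w);X=(P[...,:2]-O)@ex;Y=(P[...,:2]-O)@ey;Z=P[...,2];r=np.hypot(X,Y)
for nm,m in [('tab',(Z>.079)&(Z<.095)&(r<.05)),('shaft',(Z>.064)&(Z<.071)&(r<.013)),('clip+',(Z>.0555)&(Z<.062)&(r<.045))]:
    n,l,q,ce=cv2.connectedComponentsWithStats(m.astype(np.uint8))
    for k in range(1,n):
        if q[k,4]>20:
            t=l==k;print(nm,q[k,4],[np.percentile(A[t],[2,50,98]).round(4) for A in(X,Y,Z)],cv2.minAreaRect(np.stack([X[t],Y[t]],-1).astype(np.float32)*1000))
c=(Z>.0555)&(Z<.0625)&(r<.045)
A=np.c_[X[c],Y[c],np.ones(c.sum())];print('plane',np.linalg.lstsq(A,Z[c],rcond=None)[0])
E
```

```text
17.35 [ 0.61471657 -0.20705115  0.19940442] [ 0.09987117  0.99497517  0.00186505 -0.00683182] [-1.34697987  0.45363799 -0.44241904]
tab 192 [array([-0.0339, -0.0289, -0.0247]), array([-0.0066,  0.0004,  0.0065]), array([0.0849, 0.0866, 0.0883])] ((-29.019296646118164, -0.07025671005249023), (13.223085403442383, 9.832430839538574), 89.90971374511719)
shaft 325 [array([-0.0088, -0.0003,  0.0087]), array([-0.0083,  0.0004,  0.0091]), array([0.0656, 0.0671, 0.0686])] ((-0.05340960621833801, 0.18548297882080078), (19.114154815673828, 18.34878921508789), 45.58662796020508)
clip+ 731 [array([-0.0322, -0.0163,  0.0073]), array([-0.0134, -0.0006,  0.014 ]), array([0.0568, 0.0585, 0.0601])] ((-12.522343635559082, 0.3803844451904297), (27.602264404296875, 41.271629333496094), 89.40316009521484)
plane [ 0.04434532 -0.00048997  0.05912358]
```

View pics/c14.png

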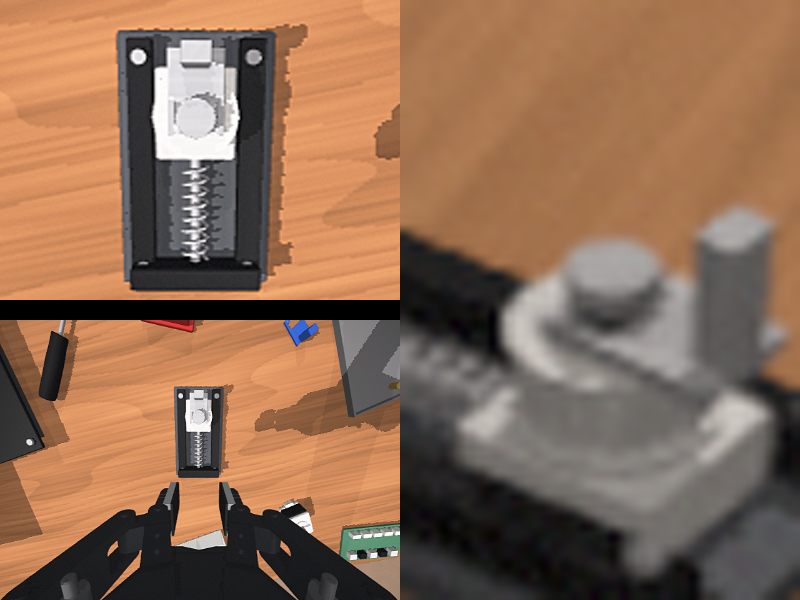

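```bash
python3 - <<'E'
from h import *
O=np.array([.5644,-.1973]);y=-np.deg2rad(11.5);ex=np.array([np.cos(y),np.sin(y)]);ey=np.array([-ex[1],ex[0]])
def an(w):
    P=cloud(w);X=(P[...,:2]-O)@ex;Y=(P[...,:2]-O)@ey;Z=P[...,2];r=np.hypot(X,Y)
    for a,b in[(-.036,-.03),(-.03,-.024),(-.022,-.018),(-.018,-.014),(-.014,-.011),(-.011,-.006),(-.006,0),(0,.005),(.005,.009)]:
        m=(X>a)&(X<b)&(abs(Y)<.0135)&(r>.0115)&(Z>.054)&(Z<.064)&((X>-.022)|(abs(Y)>.008))
        if m.sum()>3:print(a,m.sum(),np.median(Z[m]).round(4),'L',np.median(Z[m&(Y>0)]).round(4),'R',np.median(Z[m&(Y<0)]).round(4))
    m=(r<.021)&(X>.011)&(Z<.056);print('pulley',m.sum(),np.median(Z[m]))
    m=r<.007;print('shaft',np.median(Z[m]))
an(load('w14'));print();an(load('s14'))
s=snap('top','t15');print();an(s)
E
```

```text
-0.036 41 0.0577 L 0.0577 R 0.0577
-0.03 72 0.058 L 0.058 R 0.0581
-0.022 138 0.0583 L 0.0583 R 0.0584
-0.018 112 0.0585 L 0.0583 R 0.0586
-0.014 84 0.0583 L 0.0583 R 0.0583
-0.011 65 0.0587 L 0.0588 R 0.0586
-0.006 34 0.059 L 0.0593 R 0.0588
0 29 0.0591 L 0.059 R 0.0595
0.005 30 0.0594 L 0.0594 R 0.0594
pulley 245 0.05327958814110406
shaft 0.06698160040743674

-0.03 12 0.0575 L 0.0579 R 0.0571
-0.022 7 0.0582 L 0.0582 R nan
-0.018 7 0.0585 L 0.0585 R 0.0582
-0.014 13 0.0584 L 0.0584 R 0.0592
-0.011 5 0.0584 L 0.0581 R 0.059
-0.006 5 0.0583 L 0.058 R 0.0584
0.005 5 0.0598 L 0.0598 R nan
pulley 14 0.05331397108723749
shaft 0.0668076149030498

-0.036 12 0.055 L 0.0546 R 0.0551
-0.03 8 0.0567 L 0.0567 R 0.0567
-0.022 6 0.0564 L 0.0564 R 0.0569
-0.018 17 0.0563 L 0.0568 R 0.056
-0.014 18 0.0563 L 0.0563 R 0.0565
-0.011 9 0.057 L 0.063 R 0.0567
-0.006 4 0.0573 L 0.0569 R 0.0573
0 5 0.057 L 0.057 R 0.0575
pulley 37 0.050730585587625325
shaft 0.06519646922313055
  return _methods._mean(a, axis=axis, dtype=dtype,
  ret = ret.dtype.type(ret / rcount)
```

All three cameras show the clip home but its open end about 1 mm high, a tilt of about 2°. I'll level it by pressing lightly on both jaws, with the fingers straddling the shaft end.

Request:
drive_tool(
  deltas=[1,0,0,0,3,0,0,0,4.5,0,0,0,4.9,0,0,0,4.9,0,2,0,4.9,0,5,0,4.9,0,8,0,4.9,0,9.6,0,4.9,0,10,0,4.9,0,10,0,4.9,0,10,0],
  hand=2.25,
  squeeze=40,
)

```text
t: 18.5
tcp_pos: [0.5666, -0.1975, 0.1012]
tool_rot: [0.1, 0.995, 0.001, -0.006]
force: [-0.5, 0.2, 0.2]
finger_gap: 0.261
```

```bash
python3 - <<'E'
from h import *
w=snap('wrist','w16');s=snap('side','s16');st=manip.sense();print(st['t'],st['tcp_pos'],st['tool_rot'],st['force'],st['finger_gap'])
im=np.zeros((600,800,3),np.uint8)
im[:600,:400]=cv2.resize(w['frame'][205:325,280:360,::-1],None,fx=5,fy=5,interpolation=cv2.INTER_CUBIC)
im[:,400:]=cv2.resize(s['frame'][75:135,290:330,::-1],None,fx=10,fy=10,interpolation=cv2.INTER_CUBIC)
cv2.imwrite('pics/c16.png',im)
O=np.array([.5644,-.1973]);y=-np.deg2rad(11.5);ex=np.array([np.cos(y),np.sin(y)]);ey=np.array([-ex[1],ex[0]])
print((st['tcp_pos'][:2]-O)@ex,(st['tcp_pos'][:2]-O)@ey)
P=cloud(w);X=(P[...,:2]-O)@ex;Y=(P[...,:2]-O)@ey
np.set_printoptions(linewidth=200)
for v in (235,240,246,252): print(v,[(u,round(Y[v,u]*1000,1),round(P[v,u,2]*1000)) for u in list(range(290,312,2))+list(range(326,350,2))])
E
```

```text
18.6 [ 0.56660966 -0.19748361  0.10153459] [ 0.09992576  0.99498009  0.00120135 -0.00529358] [ 0.59807608  0.31166026 -0.48521727] 0.2620952623773637
0.0022019078585487797 0.00026061659449318057
235 [(290, np.float64(-14.3), 113), (292, np.float64(-13.3), 113), (294, np.float64(-12.3), 113), (296, np.float64(-11.2), 113), (298, np.float64(-11.0), 102), (300, np.float64(-13.3), 53), (302, np.float64(-11.8), 53), (304, np.float64(-10.3), 54), (306, np.float64(-8.9), 53), (308, np.float64(-7.3), 54), (310, np.float64(-5.9), 52), (326, np.float64(5.9), 53), (328, np.float64(7.4), 53), (330, np.float64(8.9), 53), (332, np.float64(10.3), 53), (334, np.float64(11.8), 53), (336, np.float64(13.2), 54), (338, np.float64(14.7), 54), (340, np.float64(11.4), 109), (342, np.float64(12.2), 112), (344, np.float64(13.2), 112), (346, np.float64(14.2), 113), (348, np.float64(15.3), 112)]
240 [(290, np.float64(-13.7), 119), (292, np.float64(-12.8), 119), (294, np.float64(-11.8), 119), (296, np.float64(-11.0), 117), (298, np.float64(-11.1), 103), (300, np.float64(-16.2), 11), (302, np.float64(-14.4), 11)
[... 1148 characters left out ...]
3.8), 127)]
252 [(290, np.float64(-12.6), 131), (292, np.float64(-11.7), 131), (294, np.float64(-11.1), 128), (296, np.float64(-11.1), 117), (298, np.float64(-11.1), 104), (300, np.float64(-16.4), 11), (302, np.float64(-14.6), 11), (304, np.float64(-12.7), 11), (306, np.float64(-10.9), 12), (308, np.float64(-9.1), 11), (310, np.float64(-7.2), 12), (326, np.float64(7.0), 23), (328, np.float64(9.2), 11), (330, np.float64(11.1), 10), (332, np.float64(12.9), 11), (334, np.float64(14.6), 12), (336, np.float64(16.5), 11), (338, np.float64(18.4), 11), (340, np.float64(11.4), 112), (342, np.float64(11.3), 124), (344, np.float64(11.5), 131), (346, np.float64(12.4), 131), (348, np.float64(13.2), 132)]
```

View pics/c16.png

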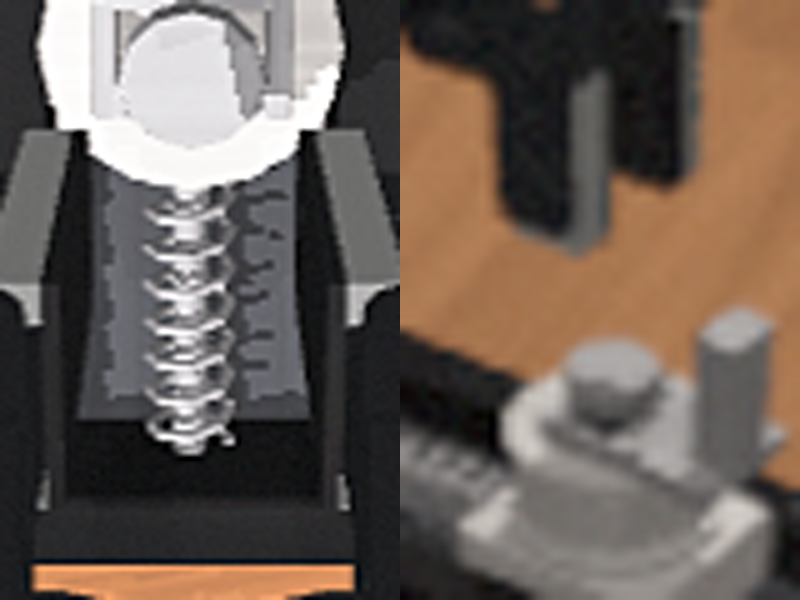

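Request:
drive_tool(
  deltas=[0,0,1,0,0,0,2,0,0,0,3,0,0,0,3.6,0,0,0,3.75,0,0,0,3.75,0,0,0,3.8,0,0,0,3.85,0,0,0,3.85,0],
)

```text
t: 19.5
tcp_pos: [0.5664, -0.1975, 0.0633]
tool_rot: [0.1, 0.995, 0.001, -0.005]
force: [0.2, -1.0, -0.2]
finger_gap: 0.266
```

Request:
drive_tool(
  deltas=[0,0,0.05,0,0,0,0.1,0,0,0,0.15,0,0,0,0.15,0],
)

```text
t: 19.9
tcp_pos: [0.5663, -0.1974, 0.0618]
tool_rot: [0.1, 0.995, 0.001, -0.005]
force: [-0.6, -0.4, 0.3]
finger_gap: 0.266
```

Request:
drive_tool(
  deltas=[0,0,0.05,0,0,0,0.1,0,0,0,0.15,0,0,0,0.15,0],
)

```text
t: 20.3
tcp_pos: [0.5663, -0.1974, 0.0602]
tool_rot: [0.1, 0.995, 0.001, -0.005]
force: [0.7, -0.6, 0.2]
finger_gap: 0.268
```

Request:
drive_tool(
  deltas=[0,0,0.05,0,0,0,0.1,0,0,0,0.1,0],
)

```text
t: 20.6
tcp_pos: [0.5662, -0.1974, 0.0591]
tool_rot: [0.1, 0.995, 0.001, -0.005]
force: [0.2, 0.5, -0.1]
finger_gap: 0.266
```

Request:
drive_tool(
  deltas=[0,0,0.05,0,0,0,0.1,0,0,0,0.1,0],
)

```text
t: 20.9
tcp_pos: [0.5661, -0.1974, 0.058]
tool_rot: [0.1, 0.995, 0.001, -0.005]
force: [-0.2, 0.2, -0.7]
finger_gap: 0.264
```

Request:
drive_tool(
  deltas=[0,0,0.05,0,0,0,0.05,0],
)

```text
t: 21.1
tcp_pos: [0.5661, -0.1973, 0.0574]
tool_rot: [0.1, 0.995, 0.001, -0.005]
force: [0.5, 0.5, -0.3]
finger_gap: 0.264
```

Request:
drive_tool(
  deltas=[0,0,0.05,0,0,0,0.05,0],
)

```text
t: 21.3
tcp_pos: [0.5662, -0.1974, 0.0571]
tool_rot: [0.1, 0.995, 0.001, -0.005]
force: [-0.5, 0.2, 1.6]
finger_gap: 0.259
```

Request:
drive_tool(
  deltas=[0,0,0.05,0,0,0,0.05,0],
)

```text
t: 21.5
tcp_pos: [0.5663, -0.1974, 0.0571]
tool_rot: [0.1, 0.995, 0.001, -0.005]
force: [-0.1, 1.5, 5.0]
finger_gap: 0.261
```

Request:
drive_tool(
  deltas=[0,0,0.05,0,0,0,0.05,0],
)

```text
t: 21.7
tcp_pos: [0.5666, -0.1975, 0.0571]
tool_rot: [0.1, 0.995, 0.001, -0.005]
force: [-0.4, -0.1, 5.3]
finger_gap: 0.263
```

```bash
python3 - <<'E'
from h import *
w=snap('wrist','w17');s=snap('side','s17');st=manip.sense();print(st['t'],st['tcp_pos'],st['force'],st['finger_gap'])
im=np.zeros((600,800,3),np.uint8)
im[:600,:400]=cv2.resize(w['frame'][205:325,280:360,::-1],None,fx=5,fy=5,interpolation=cv2.INTER_CUBIC)
im[:,400:]=cv2.resize(s['frame'][75:135,290:330,::-1],None,fx=10,fy=10,interpolation=cv2.INTER_CUBIC)
cv2.imwrite('pics/c17.png',im)
E
```

```text
21.8 [ 0.56656434 -0.19745934  0.05704652] [-0.95475934 -0.01353299  4.94578629] 0.26326425244602925
```

View pics/c17.png

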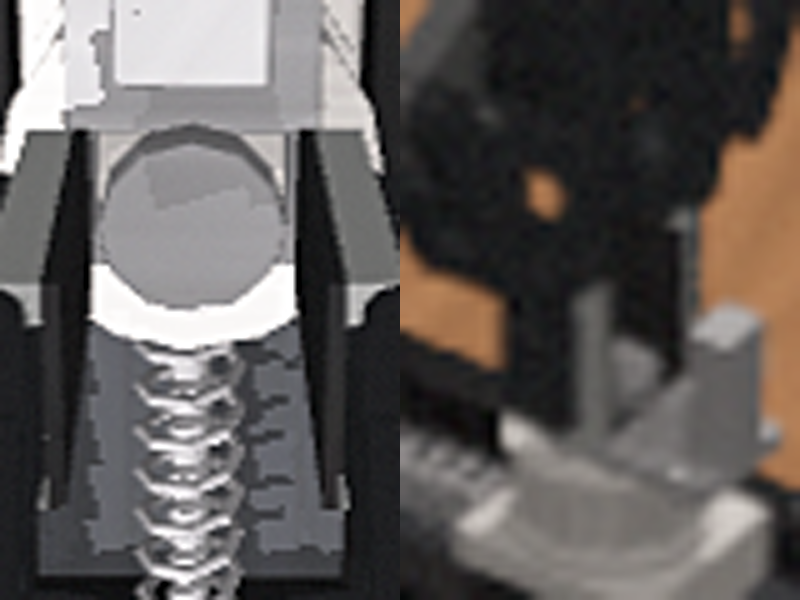

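Request:
drive_tool(
  deltas=[0,0,0.08,0,0,0,0.12,0,0,0,0.12,0,0,0,0,0,0,0,-0.5,0,0,0,-1,0,0,0,-2.5,0,0,0,-5,0,0,0,-8,0,0,0,-11,0,0,0,-14,0],
)

```text
t: 22.9
tcp_pos: [0.5678, -0.1979, 0.1992]
tool_rot: [0.1, 0.995, 0.001, -0.004]
force: [-0.2, -0.2, -1.4]
finger_gap: 0.267
```

Request:
drive_tool(
  deltas=[-2,0,0,0,-4,0,0,0,-5,0,0,0,-5,0,0,0,-5,0,0,0],
  hand=3.5,
)

```text
t: 23.4
tcp_pos: [0.6159, -0.2074, 0.1984]
tool_rot: [0.1, 0.995, 0.001, -0.005]
force: [-1.0, 0.0, -0.4]
finger_gap: 0.41
```

```bash
cat > fin.py <<'E'
from h import *
w=snap('wrist','w18');s=snap('side','s18');st=manip.sense();print(st['t'],st['tcp_pos'],st['force'])
O=np.array([.5644,-.1973]);y=-np.deg2rad(11.5);ex=np.array([np.cos(y),np.sin(y)]);ey=np.array([-ex[1],ex[0]])
for k in (w,s):
    P=cloud(k);X=(P[...,:2]-O)@ex;Y=(P[...,:2]-O)@ey;Z=P[...,2];r=np.hypot(X,Y)
    for a,b in[(-.036,-.03),(-.03,-.024),(-.022,-.018),(-.018,-.014),(-.014,-.011),(-.011,-.006),(-.006,0),(0,.005),(.005,.009)]:
        m=(X>a)&(X<b)&(abs(Y)<.0135)&(r>.0115)&(Z>.054)&(Z<.064)&((X>-.022)|(abs(Y)>.008))
        if m.sum()>3:print(a,m.sum(),np.median(Z[m]).round(4))
    m=(r<.021)&(X>.011)&(Z<.056);print('pulley',np.median(Z[m]))
    for nm,m in [('tab',(Z>.079)&(Z<.095)&(r<.05)),('shaft',(Z>.064)&(Z<.071)&(r<.013))]:
        print(nm,np.median(X[m]),cv2.minAreaRect(np.stack([X[m],Y[m]],-1).astype(np.float32)*1000))
im=np.zeros((600,800,3),np.uint8)
im[:300,:400]=cv2.resize(w['frame'][80:230,220:420,::-1],None,fx=2,fy=2,interpolation=cv2.INTER_CUBIC)
im[:,400:]=cv2.resize(s['frame'][85:145,290:330,::-1],None,fx=10,fy=10,interpolation=cv2.INTER_CUBIC)
im[320:,:400]=cv2.resize(s['frame'][:,:,::-1],(400,280))
cv2.imwrite('pics/c18.png',im)
E
python3 fin.py
```

```text
23.5 [ 0.61563461 -0.20734642  0.19836438] [-0.39889683  0.28041645 -0.6410136 ]
-0.036 33 0.0581
-0.03 77 0.0582
-0.022 109 0.0582
-0.018 108 0.0582
-0.014 81 0.0582
-0.011 70 0.058
-0.006 30 0.058
0 23 0.0582
0.005 36 0.0582
pulley 0.05320968497560309
tab -0.0280530231185568 ((-27.71173858642578, 0.5370125770568848), (9.19306468963623, 13.140039443969727), 0.08002185076475143)
shaft 0.00015202814983441648 ((0.2936067581176758, 0.14836692810058594), (18.99857521057129, 19.010133743286133), 45.050174713134766)
-0.03 10 0.0577
-0.022 9 0.0581
-0.018 11 0.0587
-0.014 7 0.0587
-0.011 8 0.0579
-0.006 6 0.0575
pulley 0.05315387276812317
tab -0.02757263734275908 ((-26.747947692871094, 1.273942470550537), (9.914801597595215, 14.905647277832031), 3.799553155899048)
shaft 0.0019683718358999925 ((1.5649223327636719, 0.9442558288574219), (17.142139434814453, 19.23822593688965), 2.1919105052948)
```

View pics/c18.png

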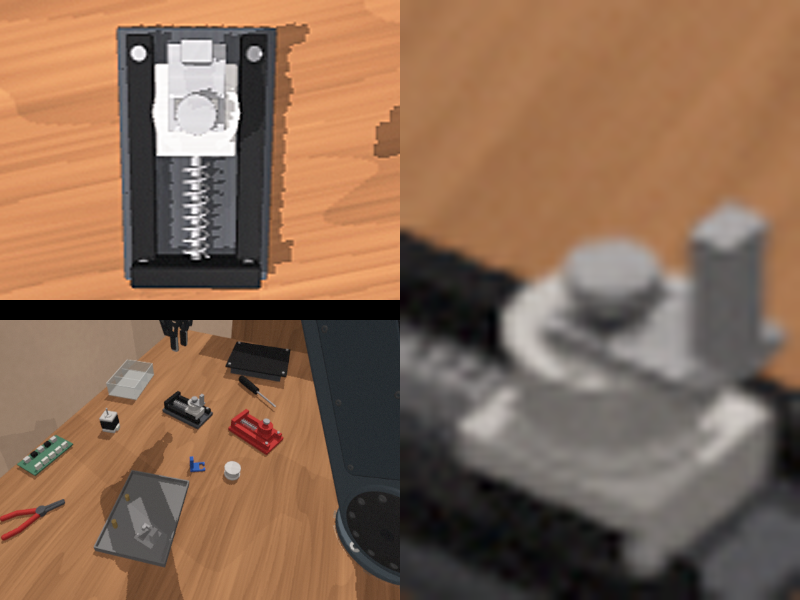

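Now the clip lies flat: its top is 5.0 mm above the pulley along its whole length. The tab is 28 mm from the shaft, the carriage is at the front, and the larger clip is still in the tray.

```bash
python3 -c "
from station import manip
print(manip.sign_off())"
```

```text
the job is handed in; nothing more can be done
None
```

The smaller clip is snapped home in the shaft groove, lying flat on the pulley, and I've handed the job in at about 23.5 s of the 45 s allowed. I gripped it by the tab and pressed it in from the front in small steps with pauses. The force peaked at about 7 N, and the carriage gave way by an estimated 10–13 mm. I then eased back to take the load off the carriage and let go.

- **Correction made:** after release, the clip's open end sat about 1 mm high (roughly 2°). I levelled it with a light press of about 10 N (about 5 N of it measured) on both jaws, with the fingers either side of the shaft.
- **Last checks, wrist camera:** the clip's top is 5.0 mm above the pulley along its whole length. The tab is 28 mm from the shaft axis, and the shaft is within 0.3 mm of its rest position. The gripper is clear of everything.
- **Disagreements:** the side camera is noisier. It puts the tab and shaft 1–2 mm off the wrist camera's positions, which is about its calibration error, and its clip heights scatter by about 0.5 mm. The gripper also read 12 mm open while holding the 14 mm tab; I didn't find out why.
- **Everything else:** the larger clip still lies in the tray, and I didn't touch the red tensioner or the blue clip.

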